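Scrape the broken cap chips off the instrument deck

ROBOT

A 6-joint arm with a two-finger parallel gripper is mounted at the origin on the work surface. World frame = base frame: x ahead of the robot, y to its left, z up, the work surface at z = 0. Lengths are in m, angles in rad, forces in N, time in s.
With the tool pointing down it reaches from about 0.25 to 0.725 m from the base axis. Payload 4 kg.
Tool frame: the origin (TCP) lies at the very end of the fingers, on their centre line; the grasp point (between the pads) lies 19 mm behind it; z points along the fingers, y is the line along which they close (so a half turn about z gives the same grasp; the last joint's range is limited). The gripper opens to 85 mm and grips with 20 to 120 N. Pads are 22 mm wide; open, the fingers measure 114 mm over their backs; the gripper's body (76 mm by 85 mm) begins 54 mm behind the grasp point. The pads swing forward as they close: fully open they stand 13 mm farther back than shut.
Start: joints at [1.196, 0.241, 0.005, 1.335, 0, 1.571], TCP at [0.183, 0.465, 0.231] pointing down, gripper open.
Joint ranges: [-2.72, 2.72], [-1.05, 1.87], [-1.09, 1.28], [-1.99, 2.15], [-1.42, 1.44], [-3.14, 3.14]. Speed limits (rad/s): [2.79, 2.79, 3.14, 3.14, 3.14, 3.14].

INTERFACE

Orientations are given as a unit quaternion [x, y, z, w].
In Python, from workcell import * gives the robot as it stands. The module is installed in compiled form; this text tells all that it offers.
- The arm moves only by the tool send_rows, never from a script. Its argument "steps" is text: rows parted by semicolons, each of 7 numbers parted by spaces: the opening, from -1 (shut) to 1 (fully open), then the shift along the world's x, y, z in m, then the turn, a rotation vector about the world's x, y, z in rad. A call has exactly 5 rows; each row shifts and turns the commanded pose from where the row before left it; what a row does not reach is not made up. A row lasts 1/12 s, in which the tool goes at most 41.7 mm and 7.16 degrees, less where a joint would pass 70% of its speed; a pose out of reach is approached as far as the arm can. A call is refused whole if a number of a shift passes 0.0417 or a number of a turn 0.125, either way. A call with a gripper value outside its range is refused whole. The fingers move at their own pace and stop on an object; the grip force is fixed at half the most. Time passes only in rows, so rows that do not move let the fingers close, or fill a call up. It gives the time, the measured TCP pose, the force, the opening and the grip force at its end, in the units of the state.
- get_obs(): the state, without advancing time (a new reading comes with each control period).
- camera(name): name is "side" or "top"; returns a dict with "frame" (384x512x3 uint8, red, green, blue), "range_z" (384x512 float32, m along the optical axis (not along the pixel's ray), 0 where there is no reading), "camera_matrix" (3x3 intrinsics, pixels), "extrinsics" (4x4, takes a point from world to camera coordinates). Camera axes: x right, y down, z forward; pixel columns grow to the right and rows downward; lengths in m; the calibration is good to about 2 mm. A picture is of the moment at which its call begins.
- job_done(): hands the job in; it is judged then, once.
The state is a dict: "clock": time; "joint_pos": joint angles; "joint_vel": joint speeds; "tau": joint torques, N m; "eef_pos": TCP position; "tool_rot": TCP orientation; "ft_force": force on the tool from outside, world axes, zero at the start; "ft_torque": the same for the moment, N m; "grip_width": finger opening in m; "grasp_force": force on a finger pad.
Only numpy, scipy, OpenCV 4.12 (cv2) and the standard library are available. Lean on these libraries where they do the work, as an engineer would, in place of code of your own. Each camera call takes 0.05 s, during which the arm holds its last target. There are 200 camera calls.

TASK

Pick up the scraper block by its yellow handle and sweep all five red chips off the steel deck into the blue scrap tray beside it, without touching the chips with the gripper itself. Then stand the scraper upright on its green rest again and let go. Leave the bottle and the two sample cups where they stand.

Things in the scene. Friction and masses are not known exactly. Their poses are not given: they have to be found in the camera images.
- deck: Fixed deck: steel top plate 236 (local x) x 260 (y) mm on a black plinth; flat top 55 mm above the table. Lips 8 mm wide, 6 mm high run along the edges at x = +-114 mm (220 mm free between them); the edges at y = +-130 mm are open and overhang the plinth by 30 mm. Origin: centre of the underside; z up, x away from the robot, y left, yaw within 15 degrees.
- tray: Fixed open blue scrap tray on the table, 270 (local x) x 140 (y) x 40 mm high, walls and floor about 4 mm. It lies along one open edge of the deck (left or right varies), tucked 12 mm under the overhang, same yaw as the deck. Origin: centre of its underside; z up.
- rest: Fixed green rest block, 150 (local x) x 90 (y) x 30 mm high, beside the deck's other open edge, 188 mm from the deck's centre, same yaw. Origin: centre of its underside; its top is 30 mm above that.
- scraper: Loose scraper block, 0.2 kg, standing on the rest: foot 120 mm long (local x), 30 mm thick (y), 36 mm high (black rubber below, aluminium above); on it an upright yellow handle 70 mm long (x), 26 mm thick (y), from 36 to 85 mm above the foot's underside. Origin: centre of the foot's underside; z up. Grasp from above, closing along local y.
- chip1: One of five chips of a broken red phenolic cap: irregular flat red piece about 24 x 22 mm and 12 mm thick, 11 g, starting flat on the steel deck top. Origin at its centre, z through its thickness.
- chip2: One of five chips of a broken red phenolic cap: irregular flat red piece about 24 x 22 mm and 12 mm thick, 11 g, starting flat on the steel deck top. Origin at its centre, z through its thickness.
- chip3: One of five chips of a broken red phenolic cap: irregular flat red piece about 24 x 22 mm and 12 mm thick, 11 g, starting flat on the steel deck top. Origin at its centre, z through its thickness.
- chip4: One of five chips of a broken red phenolic cap: irregular flat red piece about 24 x 22 mm and 12 mm thick, 11 g, starting flat on the steel deck top. Origin at its centre, z through its thickness.
- chip5: One of five chips of a broken red phenolic cap: irregular flat red piece about 24 x 22 mm and 12 mm thick, 11 g, starting flat on the steel deck top. Origin at its centre, z through its thickness.
- bottle: Bystander: amber sample bottle with a red cap, 58 mm diameter, about 115 mm tall, on the table beyond the deck's far lip. Origin: centre of its underside.
- cup1: Bystander: empty aluminium sample cup, 46 mm diameter, 50 mm tall, on the table beyond the deck's far lip. Origin: centre of its underside.
- cup2: Bystander: empty aluminium sample cup, 46 mm diameter, 50 mm tall, on the table beyond the deck's far lip. Origin: centre of its underside.
There are look-alikes about, which are no part of the job. What is shaped like the chip5 but white is not meant. There is more than one size of the rest; the one meant has the size given above.

How it is judged:
By the outcome, as a careful person would: the job done as asked, in the order asked, and still so for the second after the job is handed in, with the robot touching nothing.
It also fails if it takes over 54 s, if anything falls off the work surface, if the arm or the gripper's body presses on something with over 40 N, if the wrist force passes 120 N, or if a joint passes its speed limit or range.

## Working session

There is one attempt and no reset: what is moved stays moved. The work goes in short steps, Python scripts to look and compute and a tool call to move; the robot and the scene stay as the last step left them, time stands still between calls to the robot, and variables do not carry over. Pictures are saved under pics/ and viewed, at most 10 in all, crops included, and the job is handed in when it is done.

Besides the shell and the picture viewer there is one more tool, called after "Request:" as name(argument=value, ...) on one line, values as JSON. send_rows: Moves the arm, as the interface text tells. Its arguments: {"type":"object","properties":{"steps":{"type":"string"}},"required":["steps"]}

```bash
mkdir -p pics; cat > h.py <<'E'
from workcell import *
import numpy as np, cv2
def cloud(c):
    K=c["camera_matrix"];T=np.linalg.inv(c["extrinsics"]);z=c["range_z"]
    v,u=np.mgrid[:z.shape[0],:z.shape[1]]
    P=np.stack([(u-K[0,2])/K[0,0]*z,(v-K[1,2])/K[1,1]*z,z],-1)
    return P@T[:3,:3].T+T[:3,3]
def save(c,n,crop=None,k=1):
    f=c["frame"][:,:,::-1]
    if crop: f=f[crop[1]:crop[3],crop[0]:crop[2]]
    cv2.imwrite("pics/"+n,cv2.resize(f,None,fx=k,fy=k,interpolation=cv2.INTER_CUBIC))
E
python3 - <<'E'
from h import *
import pickle
t=camera("top");s=camera("side");pickle.dump((t,s),open("c.pkl","wb"))
save(t,"top.png",None,1.5);save(s,"side.png",None,1.5)
o=get_obs();print({k:np.round(v,3) for k,v in o.items()})
E
```

```text
{'clock': np.float64(0.1), 'joint_pos': array([ 1.196,  0.241,  0.004,  1.335, -0.   ,  1.571]), 'joint_vel': array([ 0.   , -0.003,  0.003, -0.002,  0.   , -0.   ]), 'tau': array([ 0.0000e+00, -3.7314e+01,  2.5301e+01,  1.1000e-02,  0.0000e+00,
        0.0000e+00]), 'eef_pos': array([0.183, 0.465, 0.231]), 'tool_rot': array([ 0.186,  0.982, -0.001, -0.   ]), 'ft_force': array([-0.826,  0.617,  0.054]), 'ft_torque': array([-0.003, -0.005, -0.039]), 'grasp_force': np.float64(0.0), 'grip_width': np.float64(0.086)}
```

View pics/top.png

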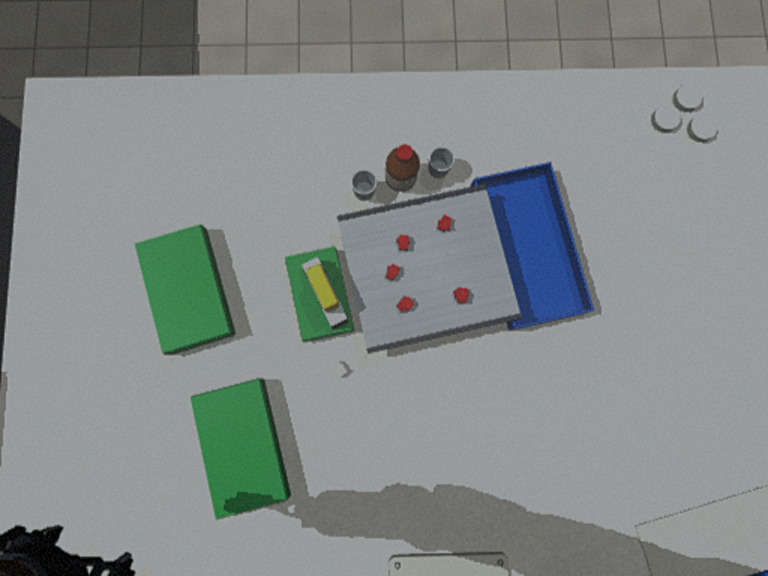

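View pics/side.png

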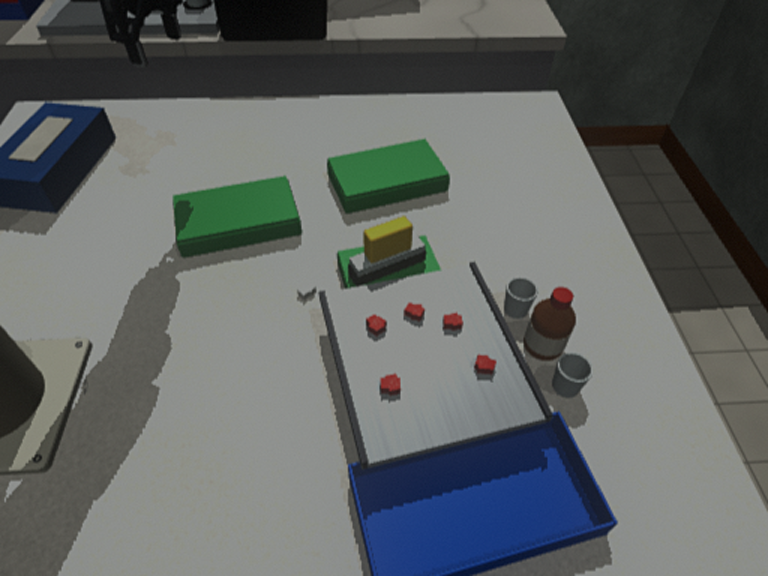

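The top picture shows three green blocks, at (186,290), (240,448) and (320,293). The smallest, (320,293), next to the deck's left edge with the scraper on it, should be the 150x90 rest. The five red chips are on the deck at (445,224), (404,243), (393,272), (405,305) and (461,296). The white look-alike is at (345,369) on the table, and the tray is on the right (−y). Next I measure these and take a confirming crop.

```bash
python3 - <<'E'
from h import *
import pickle
t,s=pickle.load(open("c.pkl","rb"))
save(t,"crop.png",(170,90,410,245),3.3)
for n,c in(("top",t),("side",s)):
    P=cloud(c);h=cv2.cvtColor(c["frame"],cv2.COLOR_RGB2HSV);H,S,V=[h[:,:,i].astype(int) for i in range(3)]
    ok=c["range_z"]>0
    def rep(name,m,zmin,zmax,amin=30):
        m=m&ok&(P[:,:,2]>zmin)&(P[:,:,2]<zmax)
        k,L,st,_=cv2.connectedComponentsWithStats(m.astype(np.uint8))
        for i in range(1,k):
            if st[i,4]<amin: continue
            q=P[L==i]; r=cv2.minAreaRect((q[:,:2]*1000).astype(np.float32))
            print(n,name,st[i,4],"ctr",np.round(r[0],0),"size",np.round(r[1],0),"ang",round(r[2],1),"z",np.round(np.median(q[:,2]),4))
    rep("chip",((H<8)|(H>172))&(S>120)&(V>60),.045,.09)
    rep("yel",(H>20)&(H<35)&(S>120),.105,.13)
    rep("green",(H>45)&(H<80)&(S>100),.015,.05)
    rep("greentall",(H>45)&(H<80)&(S>100),.05,.15)
    rep("blue",(H>100)&(H<130)&(S>130),.03,.05)
    rep("deck",(S<60),.05,.066,1500)
    rep("bystand",(S<256),.045,.049,10)
    rep("scrapfoot",(S<60),.062,.07,10)
E
```

```text
top chip 61 ctr [634.  -9.] size [18. 24.] ang 78.1 z 0.0664
top chip 58 ctr [602.  60.] size [18. 21.] ang 90.0 z 0.0665
top chip 58 ctr [551.  80.] size [17. 23.] ang 69.6 z 0.0666
top chip 68 ctr [512. -32.] size [21. 22.] ang 2.2 z 0.0664
top chip 67 ctr [498.  60.] size [19. 23.] ang 40.2 z 0.0671
top yel 305 ctr [521. 193.] size [68. 24.] ang 25.4 z 0.1146
top green 3589 ctr [537. 433.] size [197. 117.] ang 16.2 z 0.0399
top green 1286 ctr [525. 204.] size [147.  88.] ang 11.8 z 0.0297
top green 4104 ctr [275. 335.] size [197. 117.] ang 13.6 z 0.0399
top blue 440 ctr [ 602. -163.] size [269. 140.] ang 11.5 z 0.0383
top deck 9214 ctr [562.  20.] size [236. 261.] ang 11.6 z 0.0549
top bystand 12 ctr [769. -24.] size [17.  5.] ang 59.8 z 0.0475
top scrapfoot 55 ctr [568. 215.] size [13. 29.] ang 30.7 z 0.0659
top scrapfoot 118 ctr [484. 175.] size [31. 28.] ang 25.4 z 0.0656
side chip 77 ctr [553.  78.] size [19. 23.] ang 64.7 z 0.0671
side chip 82 ctr [602.  58.] size [20. 23.] ang 82.4 z 0.0669
side chip 91 ctr [499.  57.] size [20. 25.] ang 36.9 z 0.067
side chip 101 ctr [634. 
[... 2166 characters left out ...]
. 30.] ang 64.1 z 0.0473
side bystand 10 ctr [ 571. -114.] size [17.  1.] ang 13.9 z 0.0471
side bystand 13 ctr [ 502. -128.] size [19.  2.] ang 12.1 z 0.0479
side scrapfoot 11 ctr [-193. 1105.] size [ 6. 38.] ang 88.4 z 0.0635
side scrapfoot 44 ctr [  98. 1074.] size [59. 44.] ang 8.3 z 0.064
side scrapfoot 104 ctr [345. 924.] size [162.  19.] ang 3.6 z 0.0664
side scrapfoot 50 ctr [216. 923.] size [14. 83.] ang 81.9 z 0.066
side scrapfoot 19 ctr [ -7. 557.] size [59.  3.] ang 77.7 z 0.0647
side scrapfoot 37 ctr [-24. 471.] size [100.   6.] ang 78.8 z 0.0643
side scrapfoot 277 ctr [523. 188.] size [114.  32.] ang 24.5 z 0.0658
side scrapfoot 109 ctr [56. -4.] size [74. 13.] ang 89.6 z 0.066
```

View pics/crop.png

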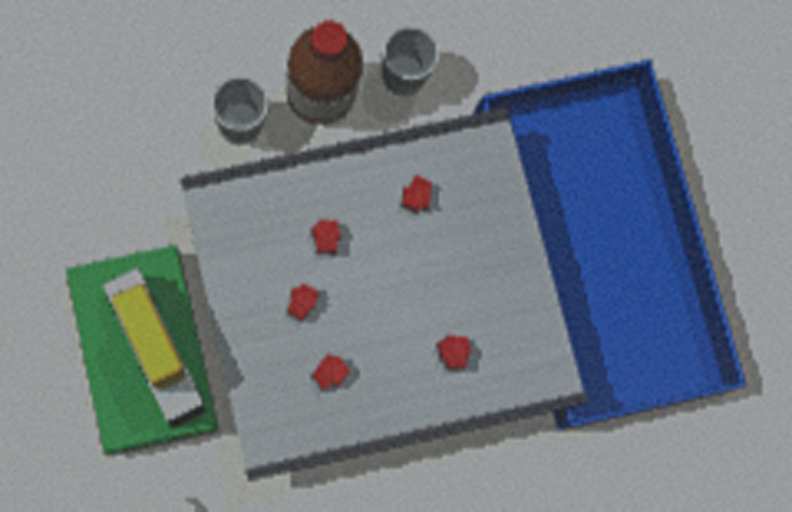

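The crop confirms it: the block under the scraper measures 147×88 mm with its top at 30 mm, so it is the right rest, while the other two are 197×117×40. All five red chips are on the deck. In world coordinates, the deck is at (562, 18) mm with yaw 11.6°, and the scraper at (521.5, 190.5) mm with yaw about 24.5°. Now I approach.

Request:
send_rows(steps="1 0.0225 -0.018 -0.002 0 0 0.053;1 0.0225 -0.018 -0.002 0 0 0.053;1 0.0225 -0.018 -0.002 0 0 0.053;1 0.0225 -0.018 -0.002 0 0 0.053;1 0.0225 -0.018 -0.002 0 0 0.053")

```text
clock: 0.52
eef_pos: [0.2961, 0.3742, 0.2208]
tool_rot: [0.053, 0.999, -0.0, -0.0]
ft_force: [0.5, 0.4, -0.3]
grip_width: 0.0853
grasp_force: 0.0
```

Request:
send_rows(steps="1 0.0225 -0.018 -0.002 0 0 0.053;1 0.0225 -0.018 -0.002 0 0 0.053;1 0.0225 -0.018 -0.002 0 0 0.053;1 0.0225 -0.018 -0.002 0 0 0.053;1 0.0225 -0.018 -0.002 0 0 0.053")

```text
clock: 0.93
eef_pos: [0.4087, 0.284, 0.2108]
tool_rot: [-0.079, 0.997, -0.0, -0.0]
ft_force: [-0.3, 0.4, 0.2]
grip_width: 0.0852
grasp_force: 0.0
```

Request:
send_rows(steps="1 0.0225 -0.018 -0.002 0 0 0.053;1 0.0225 -0.018 -0.002 0 0 0.053;1 0.0225 -0.018 -0.002 0 0 0.053;1 0.0225 -0.018 -0.002 0 0 0.053;1 0.0225 -0.018 -0.002 0 0 0.053")

```text
clock: 1.35
eef_pos: [0.5212, 0.1941, 0.2007]
tool_rot: [-0.21, 0.978, -0.0, -0.001]
ft_force: [-0.7, 0.3, 0.2]
grip_width: 0.0852
grasp_force: 0.0
```

Request:
send_rows(steps="1 0 0 0 0 0 0;1 0 0 0 0 0 0;1 0 0 0 0 0 0;1 0 0 0 0 0 0;1 0 0 0 0 0 0")

```text
clock: 1.77
eef_pos: [0.5197, 0.1961, 0.2014]
tool_rot: [-0.209, 0.978, 0.0, -0.0]
ft_force: [0.6, -0.1, -0.6]
grip_width: 0.0854
grasp_force: 0.0
```

```bash
cat >> h.py <<'E'
def st():
    o=get_obs();x,y,z,w=o["tool_rot"]
    from scipy.spatial.transform import Rotation as R
    m=R.from_quat([x,y,z,w]).as_matrix()
    print("t",round(o["clock"],2),"pos",np.round(o["eef_pos"],4),"yaw_y",round(np.degrees(np.arctan2(m[1,1],m[0,1])),2),"zax",np.round(m[:,2],3),"q",np.round(o["joint_pos"],2),"F",np.round(o["ft_force"],1),"w",round(o["grip_width"],4),"g",round(o["grasp_force"],1))
E
python3 -c "
from h import *;st()
s=camera('side');save(s,'s2.png',(180,120,400,285),3.5)"
```

```text
t 1.77 pos [0.5197 0.1961 0.2014] yaw_y 114.16 zax [-0.  0. -1.] q [ 0.36  0.36  0.1   1.3   0.   -0.06] F [ 0.6 -0.1 -0.6] w 0.0854 g 0.0
```

View pics/s2.png

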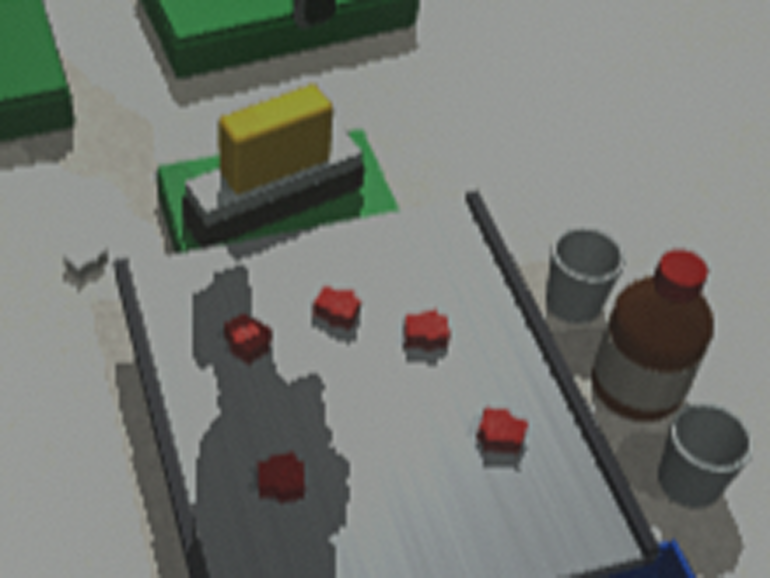

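The crop shows the scraper standing on the rest at about (275,160), and the chips untouched, two of them in the arm's shadow. I correct the position and descend.

Request:
send_rows(steps="1 0.0015 -0.005 -0.02 0 0 0;1 0 0 -0.02 0 0 0;1 0 0 -0.02 0 0 0;1 0 0 -0.02 0 0 0;1 0 0 -0.02 0 0 0")

```text
clock: 2.23
eef_pos: [0.5216, 0.191, 0.1009]
tool_rot: [-0.209, 0.978, 0.0, 0.0]
ft_force: [0.4, -0.5, -0.7]
grip_width: 0.0853
grasp_force: 0.0
```

Request:
send_rows(steps="1 0 0 -0.01 0 0 0;1 0 0 -0.01 0 0 0;1 0 0 -0.008 0 0 0;1 0 0 0 0 0 0;1 0 0 0 0 0 0")

```text
clock: 2.65
eef_pos: [0.5222, 0.1905, 0.0736]
tool_rot: [-0.209, 0.978, 0.0, 0.0]
ft_force: [-0.6, 0.7, 0.1]
grip_width: 0.0854
grasp_force: 0.0
```

Request:
send_rows(steps="-1 0 0 0 0 0 0;-1 0 0 0 0 0 0;-1 0 0 0 0 0 0;-1 0 0 0 0 0 0;-1 0 0 0 0 0 0")

```text
clock: 3.07
eef_pos: [0.5223, 0.1905, 0.0737]
tool_rot: [-0.209, 0.978, 0.0, 0.0]
ft_force: [-0.8, 3.6, -0.0]
grip_width: 0.0253
grasp_force: 21.5
```

Request:
send_rows(steps="-1 0 0 0 0 0 0;-1 0 0 0 0 0 0;-1 0 0 0 0 0 0;-1 0 0 0 0 0 0;-1 0 0 0 0 0 0")

```text
clock: 3.48
eef_pos: [0.5223, 0.1904, 0.0737]
tool_rot: [-0.209, 0.978, 0.0, 0.0]
ft_force: [-1.2, -0.0, 5.5]
grip_width: 0.0252
grasp_force: 61.5
```

```bash
python3 -c "
from h import *;st()"
```

```text
t 3.48 pos [0.5223 0.1904 0.0737] yaw_y 114.07 zax [ 0.001  0.    -1.   ] q [ 0.35  0.46 -0.1   1.   -0.   -0.07] F [-1.2 -0.   5.5] w 0.0252 g 61.5
```

Request:
send_rows(steps="-1 0 0 0.01 0 0 0;-1 0 0 0.015 0 0 0;-1 0 0 0.015 0 0 0;-1 0 0 0.015 0 0 0;-1 0 0 0.015 0 0 0")

```text
clock: 3.9
eef_pos: [0.5215, 0.1901, 0.1436]
tool_rot: [-0.209, 0.978, -0.0, -0.001]
ft_force: [0.6, 0.5, -2.2]
grip_width: 0.0253
grasp_force: 60.8
```

Request:
send_rows(steps="-1 0.012 -0.012 0 0 0 -0.0436;-1 0.012 -0.012 0 0 0 -0.0436;-1 0.012 -0.012 0 0 0 -0.0436;-1 0.012 -0.012 0 0 0 -0.0436;-1 0.012 -0.012 0 0 0 -0.0436")

```text
clock: 4.32
eef_pos: [0.582, 0.1296, 0.143]
tool_rot: [-0.1, 0.995, -0.0, -0.001]
ft_force: [0.4, 0.8, -2.1]
grip_width: 0.0255
grasp_force: 60.9
```

Request:
send_rows(steps="-1 0 0 0 0 0 0;-1 0 0 0 0 0 0;-1 0 0 0 0 0 0;-1 0 0 0 0 0 0;-1 0 0 0 0 0 0")

```text
clock: 4.73
eef_pos: [0.5814, 0.1309, 0.1433]
tool_rot: [-0.102, 0.995, 0.0, -0.0]
ft_force: [0.6, 0.3, -2.4]
grip_width: 0.0254
grasp_force: 60.9
```

```bash
python3 -c "
from h import *;st()
s=camera('side');save(s,'s3.png',(180,120,400,285),3.5)"
```

```text
t 4.73 pos [0.5814 0.1309 0.1433] yaw_y 101.65 zax [-0.001 -0.    -1.   ] q [0.22 0.48 0.12 1.21 0.   0.02] F [ 0.6  0.3 -2.4] w 0.0254 g 60.9
```

View pics/s3.png

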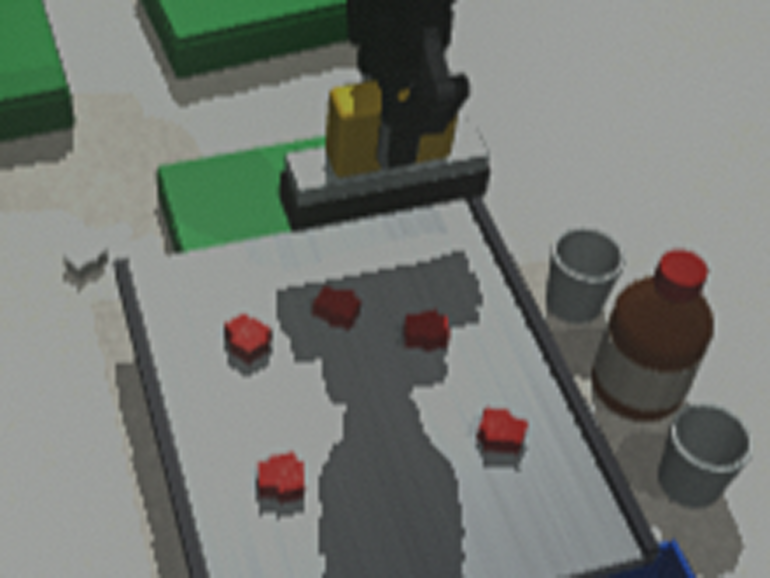

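The scraper is held upright and in line with the deck, above its left end at about (390,190). I lower it for sweep A, over the far half.

Request:
send_rows(steps="-1 0 -0.001 -0.015 0 0 0;-1 0 0 -0.015 0 0 0;-1 0 0 -0.008 0 0 0;-1 0 0 -0.0045 0 0 0;-1 0 0 0 0 0 0")

```text
clock: 5.2
eef_pos: [0.5812, 0.1295, 0.0998]
tool_rot: [-0.101, 0.995, -0.0, -0.001]
ft_force: [0.1, 0.3, -1.7]
grip_width: 0.0252
grasp_force: 61.0
```

Request:
send_rows(steps="-1 0.001 -0.005 0 0 0 0;-1 0.002 -0.01 0 0 0 0;-1 0.003 -0.015 0 0 0 0;-1 0.003 -0.015 0 0 0 0;-1 0.003 -0.015 0 0 0 0")

```text
clock: 5.62
eef_pos: [0.5949, 0.0679, 0.1018]
tool_rot: [-0.101, 0.995, -0.0, 0.001]
ft_force: [0.1, -0.8, -1.5]
grip_width: 0.0253
grasp_force: 60.8
```

```bash
python3 -c "
from h import *;st()"
```

```text
t 5.62 pos [0.5949 0.0679 0.1018] yaw_y 101.58 zax [ 0.002 -0.    -1.   ] q [ 0.11  0.51  0.06  1.12 -0.   -0.09] F [ 0.1 -0.8 -1.5] w 0.0253 g 60.8
```

Request:
send_rows(steps="-1 0.003 -0.0145 -0.001 0 0 0;-1 0.003 -0.0145 0 0 0 0;-1 0.003 -0.0145 0 0 0 0;-1 0.003 -0.0145 0 0 0 0;-1 0.003 -0.0145 0 0 0 0")

```text
clock: 6.03
eef_pos: [0.6094, -0.0047, 0.1]
tool_rot: [-0.101, 0.995, 0.0, 0.0]
ft_force: [-0.7, 1.1, -1.4]
grip_width: 0.0254
grasp_force: 60.8
```

Request:
send_rows(steps="-1 0.003 -0.0145 0 0 0 0;-1 0.003 -0.0145 0 0 0 0;-1 0.003 -0.0145 0 0 0 0;-1 0.003 -0.0145 0 0 0 0;-1 0.003 -0.0145 0 0 0 0")

```text
clock: 6.45
eef_pos: [0.6243, -0.0772, 0.0997]
tool_rot: [-0.101, 0.995, 0.0, -0.0]
ft_force: [0.1, 0.7, -0.7]
grip_width: 0.0253
grasp_force: 60.8
```

Request:
send_rows(steps="-1 0.003 -0.0145 0 0 0 0;-1 0.003 -0.0145 0 0 0 0;-1 0.002 -0.01 0 0 0 0;-1 0.001 -0.005 0 0 0 0;-1 0 0 0 0 0 0")

```text
clock: 6.87
eef_pos: [0.6332, -0.1212, 0.0996]
tool_rot: [-0.1, 0.995, -0.0, 0.0]
ft_force: [0.0, -0.2, -1.4]
grip_width: 0.0253
grasp_force: 60.9
```

```bash
python3 -c "
from h import *;st()
s=camera('side');save(s,'s4.png',(180,130,430,384),2.3)"
```

```text
t 6.87 pos [ 0.6332 -0.1212  0.0996] yaw_y 101.49 zax [ 0. -0. -1.] q [-0.19  0.6   0.21  1.18 -0.   -0.39] F [ 0.  -0.2 -1.4] w 0.0253 g 60.9
```

View pics/s4.png

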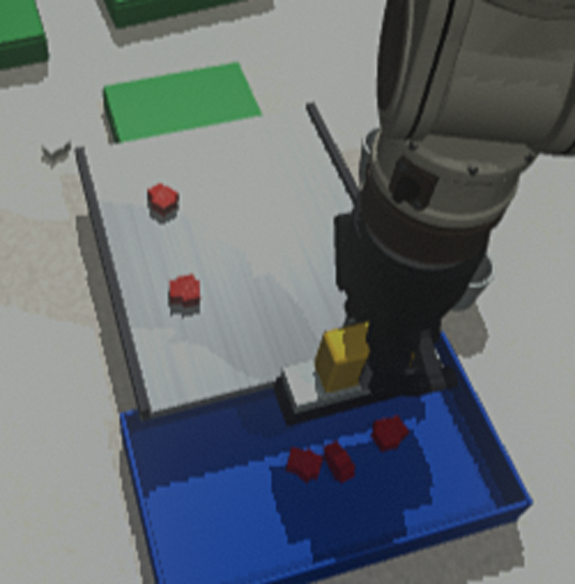

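Three chips are in the tray, at (303,463), (340,461) and (390,433). Two are left on the deck at (163,198) and (185,290). I lift and go to the start of sweep B.

Request:
send_rows(steps="-1 0 0 0.009 0 0 0;-1 0 0 0.009 0 0 0;-1 0 0 0.009 0 0 0;-1 0 0 0.009 0 0 0;-1 0 0 0.009 0 0 0")

```text
clock: 7.33
eef_pos: [0.6335, -0.1192, 0.1467]
tool_rot: [-0.101, 0.995, -0.0, 0.001]
ft_force: [-0.3, 0.9, -1.8]
grip_width: 0.0253
grasp_force: 60.9
```

Request:
send_rows(steps="-1 -0.0136 0.0228 0 0 0 0;-1 -0.0136 0.0228 0 0 0 0;-1 -0.0136 0.0228 0 0 0 0;-1 -0.0136 0.0228 0 0 0 0;-1 -0.0136 0.0228 0 0 0 0")

```text
clock: 7.75
eef_pos: [0.5647, -0.0046, 0.146]
tool_rot: [-0.101, 0.995, -0.0, 0.001]
ft_force: [0.4, 0.6, -2.7]
grip_width: 0.0254
grasp_force: 60.8
```

Request:
send_rows(steps="-1 -0.0136 0.0228 0 0 0 0;-1 -0.0136 0.0228 0 0 0 0;-1 -0.0136 0.0228 0 0 0 0;-1 -0.0136 0.0228 0 0 0 0;-1 -0.0136 0.0228 0 0 0 0")

```text
clock: 8.17
eef_pos: [0.4967, 0.1096, 0.1461]
tool_rot: [-0.101, 0.995, 0.0, 0.001]
ft_force: [0.3, 0.2, -2.3]
grip_width: 0.025
grasp_force: 60.8
```

Request:
send_rows(steps="-1 0 0 0 0 0 0;-1 0 0 0 0 0 0;-1 0 0 0 0 0 0;-1 0 0 0 0 0 0;-1 0 0 0 0 0 0")

```text
clock: 8.58
eef_pos: [0.4977, 0.1075, 0.1451]
tool_rot: [-0.1, 0.995, -0.0, 0.0]
ft_force: [0.2, 0.7, -2.3]
grip_width: 0.0252
grasp_force: 60.8
```

```bash
python3 -c "
from h import *;st()"
```

```text
t 8.58 pos [0.4977 0.1075 0.1451] yaw_y 101.5 zax [ 0.001 -0.    -1.   ] q [ 0.21  0.31 -0.13  1.13 -0.    0.01] F [ 0.2  0.7 -2.3] w 0.0252 g 60.8
```

Request:
send_rows(steps="-1 0 0 -0.015 0 0 0;-1 0 0 -0.015 0 0 0;-1 0 0 -0.01 0 0 0;-1 0 0 -0.005 0 0 0;-1 0 0 0 0 0 0")

```text
clock: 9.0
eef_pos: [0.4967, 0.1077, 0.0994]
tool_rot: [-0.1, 0.995, -0.0, -0.001]
ft_force: [0.9, -0.0, -1.8]
grip_width: 0.0251
grasp_force: 60.9
```

Request:
send_rows(steps="-1 0.001 -0.005 0 0 0 0;-1 0.002 -0.01 0 0 0 0;-1 0.003 -0.0145 0 0 0 0;-1 0.003 -0.0145 0 0 0 0;-1 0.003 -0.0145 0 0 0 0")

```text
clock: 9.42
eef_pos: [0.5096, 0.0483, 0.1001]
tool_rot: [-0.101, 0.995, -0.0, 0.0]
ft_force: [0.2, 0.1, -2.0]
grip_width: 0.0253
grasp_force: 60.8
```

Request:
send_rows(steps="-1 0.003 -0.0145 0 0 0 0;-1 0.003 -0.0145 0 0 0 0;-1 0.003 -0.0145 0 0 0 0;-1 0.003 -0.0145 0 0 0 0;-1 0.003 -0.0145 0 0 0 0")

```text
clock: 9.83
eef_pos: [0.5244, -0.0245, 0.1001]
tool_rot: [-0.1, 0.995, -0.0, 0.0]
ft_force: [-0.1, 0.6, -1.9]
grip_width: 0.025
grasp_force: 60.9
```

Request:
send_rows(steps="-1 0.003 -0.0145 0 0 0 0;-1 0.003 -0.0145 0 0 0 0;-1 0.003 -0.0145 0 0 0 0;-1 0.003 -0.0145 0 0 0 0;-1 0.003 -0.0145 0 0 0 0")

```text
clock: 10.25
eef_pos: [0.5392, -0.0971, 0.1001]
tool_rot: [-0.1, 0.995, -0.0, 0.0]
ft_force: [-0.1, -0.2, -1.3]
grip_width: 0.0254
grasp_force: 60.9
```

Request:
send_rows(steps="-1 0.003 -0.0145 0 0 0 0;-1 0.003 -0.0145 0 0 0 0;-1 0.002 -0.01 0 0 0 0;-1 0.001 -0.005 0 0 0 0;-1 0 0 0 0 0 0")

```text
clock: 10.67
eef_pos: [0.5483, -0.1406, 0.0997]
tool_rot: [-0.1, 0.995, -0.0, 0.0]
ft_force: [-0.2, -0.0, -1.8]
grip_width: 0.0256
grasp_force: 60.9
```

```bash
python3 -c "
from h import *;st()
s=camera('side');save(s,'s5.png',(180,130,430,384),2.3)"
```

```text
t 10.67 pos [ 0.5483 -0.1406  0.0997] yaw_y 101.48 zax [ 0. -0. -1.] q [-0.25  0.46 -0.04  1.08 -0.   -0.45] F [-0.2 -0.  -1.8] w 0.0256 g 60.9
```

View pics/s5.png

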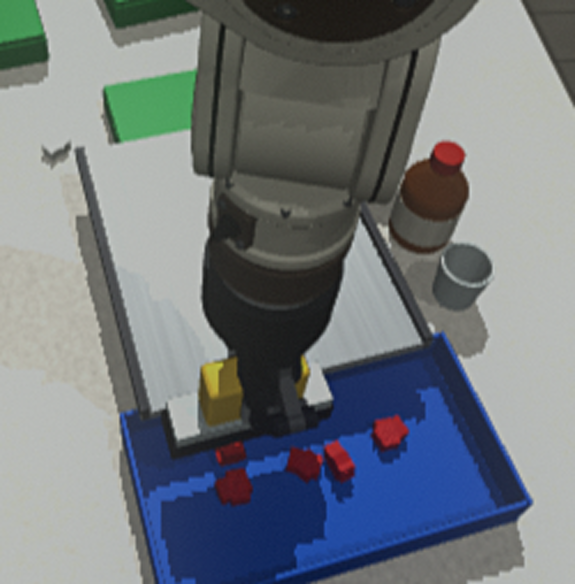

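All five chips are in the tray, at (231,452), (234,487), (303,463), (340,461) and (390,433). I take the scraper back over the rest's centre, at about (524, 202) mm.

Request:
send_rows(steps="-1 0 0 0.009 0 0 0;-1 0 0 0.009 0 0 0;-1 0 0 0.009 0 0 0;-1 0 0 0.009 0 0 0;-1 0 0 0.009 0 0 0")

```text
clock: 11.13
eef_pos: [0.5485, -0.1388, 0.1465]
tool_rot: [-0.101, 0.995, -0.0, 0.001]
ft_force: [-0.5, 1.0, -1.6]
grip_width: 0.0251
grasp_force: 60.9
```

Request:
send_rows(steps="-1 -0.0016 0.0229 0 0 0 0;-1 -0.0016 0.0229 0 0 0 0;-1 -0.0016 0.0229 0 0 0 0;-1 -0.0016 0.0229 0 0 0 0;-1 -0.0016 0.0229 0 0 0 0")

```text
clock: 11.55
eef_pos: [0.5402, -0.0236, 0.146]
tool_rot: [-0.101, 0.995, -0.0, 0.001]
ft_force: [1.2, 1.3, -1.9]
grip_width: 0.0258
grasp_force: 60.9
```

Request:
send_rows(steps="-1 -0.0016 0.0229 0 0 0 0;-1 -0.0016 0.0229 0 0 0 0;-1 -0.0016 0.0229 0 0 0 0;-1 -0.0016 0.0229 0 0 0 0;-1 -0.0016 0.0229 0 0 0 0")

```text
clock: 11.97
eef_pos: [0.5321, 0.0912, 0.146]
tool_rot: [-0.101, 0.995, 0.0, 0.001]
ft_force: [-0.6, -1.4, -0.9]
grip_width: 0.0255
grasp_force: 60.9
```

Request:
send_rows(steps="-1 -0.0016 0.0229 0 0 0 0;-1 -0.0016 0.0229 0 0 0 0;-1 -0.0016 0.0229 0 0 0 0;-1 -0.0016 0.0229 0 0 0 0;-1 -0.0016 0.0229 0 0 0 0")

```text
clock: 12.38
eef_pos: [0.524, 0.2058, 0.146]
tool_rot: [-0.101, 0.995, 0.0, 0.001]
ft_force: [0.2, -0.2, -1.7]
grip_width: 0.0254
grasp_force: 60.9
```

Request:
send_rows(steps="-1 0 0 0 0 0 0;-1 0 0 0 0 0 0;-1 0 0 0 0 0 0;-1 0 0 0 0 0 0;-1 0 0 0 0 0 0")

```text
clock: 12.8
eef_pos: [0.5241, 0.2034, 0.145]
tool_rot: [-0.1, 0.995, -0.0, 0.0]
ft_force: [0.7, -0.6, -1.9]
grip_width: 0.0251
grasp_force: 60.8
```

```bash
python3 -c "
from h import *;st()"
```

```text
t 12.8 pos [0.5241 0.2034 0.145 ] yaw_y 101.51 zax [ 0. -0. -1.] q [ 0.37  0.41  0.02  1.18 -0.    0.17] F [ 0.7 -0.6 -1.9] w 0.0251 g 60.8
```

Request:
send_rows(steps="-1 0 0 -0.016 0 0 0;-1 0 0 -0.016 0 0 0;-1 0 0 -0.016 0 0 0;-1 0 0 -0.01 0 0 0;-1 0 0 -0.005 0 0 0")

```text
clock: 13.22
eef_pos: [0.5231, 0.2032, 0.0802]
tool_rot: [-0.1, 0.995, -0.0, -0.001]
ft_force: [-0.5, 0.2, -2.4]
grip_width: 0.0255
grasp_force: 61.0
```

Request:
send_rows(steps="-1 0 0 -0.003 0 0 0;-1 0 0 -0.003 0 0 0;-1 0 0 -0.0015 0 0 0;-1 0 0 0 0 0 0;-1 0 0 0 0 0 0")

```text
clock: 13.63
eef_pos: [0.5245, 0.2045, 0.0749]
tool_rot: [-0.101, 0.995, 0.0, 0.001]
ft_force: [0.1, -0.0, -1.8]
grip_width: 0.0256
grasp_force: 61.0
```

```bash
python3 -c "
from h import *;st()"
```

```text
t 13.63 pos [0.5245 0.2045 0.0749] yaw_y 101.59 zax [ 0.001  0.    -1.   ] q [ 0.37  0.48 -0.08  1.01 -0.    0.17] F [ 0.1 -0.  -1.8] w 0.0256 g 61.0
```

Still about 1 mm up, with only the scraper's weight on the wrist. I lower the last bit and release.

Request:
send_rows(steps="-1 0 0 -0.0007 0 0 0;-1 0 0 -0.0006 0 0 0;-1 0 0 0 0 0 0;-1 0 0 0 0 0 0;-1 0 0 0 0 0 0")

```text
clock: 14.05
eef_pos: [0.5245, 0.2045, 0.0736]
tool_rot: [-0.101, 0.995, 0.0, 0.001]
ft_force: [0.6, -0.0, 2.4]
grip_width: 0.0255
grasp_force: 61.2
```

Request:
send_rows(steps="0 0 0 0 0 0 0;0.4 0 0 0 0 0 0;0.8 0 0 0 0 0 0;0.8 0 0 0 0 0 0;0.8 0 0 0 0 0 0")

```text
clock: 14.47
eef_pos: [0.524, 0.2043, 0.0729]
tool_rot: [-0.101, 0.995, -0.0, -0.0]
ft_force: [0.4, 0.1, 0.7]
grip_width: 0.0771
grasp_force: 0.0
```

Request:
send_rows(steps="0.8 0 0 0.01 0 0 0;0.8 0 0 0.02 0 0 0;0.8 0 0 0.03 0 0 0;0.8 0 0 0.03 0 0 0;0.8 0 0 0.03 0 0 0")

```text
clock: 14.88
eef_pos: [0.5237, 0.2042, 0.1949]
tool_rot: [-0.101, 0.995, -0.0, -0.0]
ft_force: [0.8, 0.3, -0.8]
grip_width: 0.0771
grasp_force: 0.0
```

Request:
send_rows(steps="1 -0.01 0.03 0.01 0 0 0;1 -0.01 0.03 0.01 0 0 0;1 -0.01 0.03 0.01 0 0 0;1 -0.01 0.03 0.01 0 0 0;1 -0.01 0.03 0.01 0 0 0")

```text
clock: 15.3
eef_pos: [0.4735, 0.3554, 0.2446]
tool_rot: [-0.101, 0.995, 0.0, 0.001]
ft_force: [0.7, 0.3, 0.3]
grip_width: 0.085
grasp_force: 0.0
```

Request:
send_rows(steps="1 0 0 0 0 0 0;1 0 0 0 0 0 0;1 0 0 0 0 0 0;1 0 0 0 0 0 0;1 0 0 0 0 0 0")

```text
clock: 15.72
eef_pos: [0.4743, 0.353, 0.2427]
tool_rot: [-0.1, 0.995, -0.0, -0.0]
ft_force: [0.4, -0.3, 0.0]
grip_width: 0.0853
grasp_force: 0.0
```

```bash
python3 -c "
from h import *;st()
s=camera('side');save(s,'s6.png',None,1.5)
P=cloud(s);h=cv2.cvtColor(s['frame'],cv2.COLOR_RGB2HSV)
m=(h[:,:,0]>20)&(h[:,:,0]<35)&(h[:,:,1]>120)&(P[:,:,2]>.105)&(P[:,:,2]<.13)&(abs(P[:,:,1]-.2)<.08)
print(cv2.minAreaRect((P[m][:,:2]*1000).astype(np.float32)),np.median(P[m][:,2]))"
```

```text
t 15.72 pos [0.4743 0.353  0.2427] yaw_y 101.49 zax [-0.001 -0.001 -1.   ] q [ 0.64  0.42  0.29  1.44 -0.    0.44] F [ 0.4 -0.3  0. ] w 0.0853 g 0.0
((524.9093017578125, 200.97280883789062), (68.80377197265625, 27.26101303100586), 12.150369644165039) 0.11420241529831376
```

View pics/s6.png

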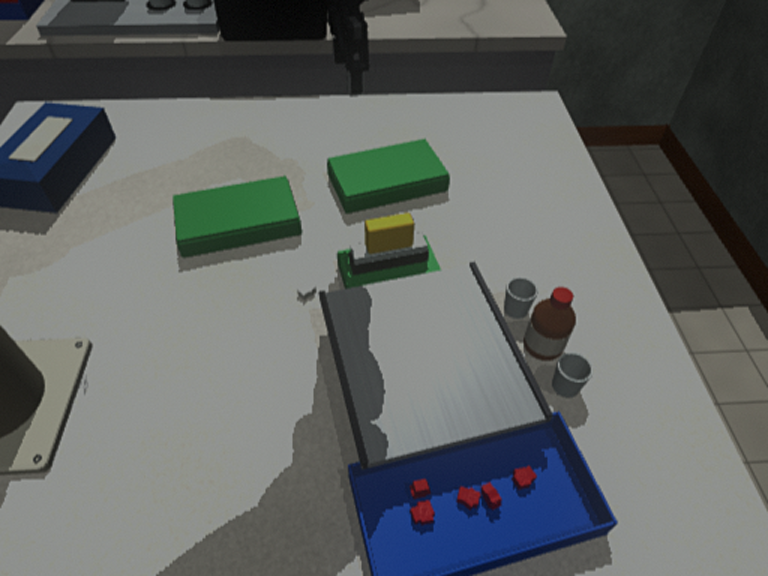

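The scraper stands upright on the rest at (390,250). The deck is clear and all five chips lie in the tray around (420–525, 477–513). The bottle and both cups are where they were, and the robot is touching nothing. I hand the job in.

```bash
python3 -c "
from workcell import *
print(job_done())"
```

```text
the job is handed in; nothing more can be done
None
```

The job is done and handed in at about 16 s of the 54 s allowed: all five red chips are in the blue tray, the scraper stands upright on its green rest and is released, and the bottle and both cups were left where they stood.

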